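# Tip the pipette tip box onto its base and push it home

### The job

The pipette tip box has been left standing on its short end. Push it over so that it comes down on its blue base with the clear lid up, then push it along the bench until its front end (the end that was uppermost at first) sits flush and square against the rubber-faced bench stop. Do it all by pushing with the fingers, without lifting the box off the bench, and leave the two brass weights and the blue-capped vial where they stand.

Things in the scene. Friction and masses are not known exactly. Their poses are not given: they have to be found in the camera images.
- tip_box: Closed pipette tip box, a rigid 0.16 kg block 120 mm (own x) by 86 mm (y) by 77 mm (z): blue base (z 0 to 45 mm), clear lid fixed on it. Origin at the centre of its underside; own z points from base to lid. At the start it stands on its -x end: own x up, lid roughly towards the robot, base roughly towards the bench stop, 120 mm high, footprint 77 mm deep, 86 mm wide.
- box_center (a point): Centre of the tip box; axes as the box. 60 mm above the bench on end, 38.5 mm on its base. Pushed high on the lid, the box turns over its base's lower edge with little sliding, falls by itself past about 33 degrees and then lies with own x pointing the way it fell, its centre about 100 mm farther on.
- box_lead (a point): Centre of the +x end face of the tip box: uppermost at first, the front end once tipped, which shall touch the stop; axes as the box. Pressed crooked against the stop the box jams and does not turn. Pushing its flank sideways near the rear end turns it on the spot, about 0.1 rad per 10 mm; spread fingers pushing the rear end keep it straight and take out a few hundredths of a rad.
- stop: Bench stop fixed to the worktop: aluminium angle with black rubber face, 230 mm long (own y), 30 mm high. Origin at the middle of the face's foot, on the worktop; own x is horizontal, at right angles to the face, and points away from the robot into the stop: the face is the plane x = 0, and the box comes from -x.
- weight_0: Brass weight with a ball knob, 22 mm across, 34 mm high, standing loose on the worktop; origin at the centre of its underside. To be left alone.
- weight_1: Smaller brass weight with a ball knob, 18 mm across, 27 mm high, standing loose; origin at the centre of its underside. To be left alone.
- vial_1: Glass vial with a blue cap, 21 mm across, 52 mm high, standing loose; origin at the centre of its underside. To be left alone.

How it is judged (in metres and radians):
On the way, in this order (a step that is already met when the one before it is completed fails the run):
1. the box has been tipped onto its base, lid up (angle between tip_box's own z axis and vertical below 0.08 rad and height (world z) of box_center below 0.045 m), for 0.2 s.
2. the front end of the box is flush against the stop (x of box_lead in the frame of stop above -0.005 m and angle between the x axis of tip_box and the x axis of stop, either way round below 0.07 rad), for 0.2 s.
At the end, for the whole second after the job is handed in: The tip box is at rest on its base on the worktop (within 0.06 rad of level), the middle of its front end within 5 mm of the stop's face, square to it within 0.07 rad, and its front end's middle within 100 mm of the stop's middle (all of step 2 and angle between tip_box's own z axis and vertical below 0.06 rad and height (world z) of box_center below 0.044 m and x of box_lead in the frame of stop below 0.005 m and y of box_lead in the frame of stop between -0.1 and 0.1 m and linear speed of tip_box below 0.01 m/s); the robot touches nothing.
It fails at once if the tip box is lifted off the worktop (height (world z) of box_center above 0.083 m or (angle between tip_box's own z axis and vertical below 0.25 rad and height (world z) of box_center above 0.06 m) or (angle between tip_box's own x axis and vertical below 0.2 rad and height (world z) of box_center above 0.076 m)).
It fails at once if a brass weight or the vial is moved by more than 15 mm or knocked over (distance of any of weight_0, weight_1, vial_1 from where it was at the start of the episode above 0.015 m or angle between any of weight_0, weight_1, vial_1's own z axis and vertical above 0.5 rad).
It also fails if it takes over 72 s, if anything falls off the work surface, if the arm or the gripper's body presses on something with over 40 N, if the wrist force passes 120 N, or if a joint passes its speed limit or range.

### The arm

A 7-joint arm with a two-finger parallel gripper is mounted at the origin on a cart in front of the work surface, level with it; the furniture and walls round the work are solid. World frame = base frame: x ahead of the robot, y to its left, z up, the work surface at z = 0. Lengths are in mm, angles in rad, forces in N, time in s.
With the tool pointing down it reaches from about 425 to 925 mm from the base axis. Payload 6.8 kg.
Tool frame: the origin (TCP) lies midway between the tips of the shut fingers; the grasp point (between the pads) lies 19 mm behind it; z points along the fingers, y is the direction in which the jaws open and shut (so a half turn about z gives the same grasp; the last joint's range is limited). The gripper opens to 88 mm and grips with 3 to 60 N. Pads are 20 mm wide; open, the fingers measure 115 mm over their backs; the gripper's body (75 mm by 178 mm) begins 61 mm behind the grasp point.
Start: joints at [-1.319, 0.477, 0.022, 1.555, -0.011, 1.109, -0.083], TCP at [237.656, 631.797, 222.664] pointing down, gripper open.
Joint ranges: [-2.96, 2.96], [-0.34, 2.1], [-1.41, 1.46], [0.24, 2.44], [-1.37, 4.51], [0.17, 1.92], [-2.96, 2.96]. Speed limits (rad/s): [2.39, 2.39, 3.14, 3.14, 3.14, 3.14, 3.14].

### API

Orientations are given as a unit quaternion [x, y, z, w].
In Python, from workcell import env, vision gives the robot as it stands.
- The arm moves only by the tool servo_tool, never from a script. Its argument "motion" is a list of rows, each a list of 5 numbers: the shift along the tool's x, y, z in mm, then the turn about the tool's z in degrees, then the finger opening in mm, from 0 to 87.8. A call has 1 to 8 rows; each row is the pose to reach, as a shift and turn from the pose commanded when the call began, along the tool's axes at that moment; what a row does not reach only later rows make up. A row lasts 1/8 s, in which the tool goes at most 62.5 mm and 10.7 degrees, less where a joint would pass 70% of its speed; a pose out of reach is approached as far as the arm can. A call with a gripper value outside its range is refused whole. The fingers move at their own pace and stop on an object; "force" is the grip in N (left out, the last holds). Time passes only in rows, so rows that repeat a pose let the fingers close. It gives the time, the measured TCP pose, the force and the opening at its end, in the units of the state.
- env.sense(): the state, without advancing time (a new reading comes with each control period).
- vision.grab_frame(name): name is "scene" or "top"; returns a dict with "frame" (384x512x3 uint8, blue, green, red), "fov_y" (degrees; the focal length in pixels is half the picture's height over the tangent of half this angle, whatever the lens; pixels are square), "cx", "cy" (the principal point, pixels), "rvec" (rotation vector, rad) and "tvec" (3), from world to camera coordinates, as OpenCV has them. Camera axes: x right, y down, z forward; pixel columns grow to the right and rows downward; lengths in mm; the calibration is good to about 2 mm. A picture is of the moment at which its call begins. There is no depth.
- env.sign_off(): hands the job in, once; it reports no verdict.
The state is a dict: "time_s": time; "qpos": joint angles; "qvel": joint speeds; "joint_efforts": joint torques, N m; "eef_pos": TCP position; "orientation": TCP orientation; "contact_force": force on the tool from outside, world axes, zero at the start; "ft_torque": the same for the moment, N m; "finger_gap": opening from 0.0 (shut) to 1.0 (fully open).
Only numpy, scipy, OpenCV 4.12 (cv2) and the standard library are available. Lean on these libraries where they do the work, as an engineer would, in place of code of your own. Each camera call takes 0.05 s, during which the arm holds its last target.

## Working session

There is one attempt and no reset: what is moved stays moved. The work goes in short steps, Python scripts to look and compute and a tool call to move; the robot and the scene stay as the last step left them, time stands still between calls to the robot, and variables do not carry over. Pictures are saved under pics/ and viewed, and the job is handed in when it is done.

Besides the shell and the picture viewer there is one more tool, called after "Request:" as name([rows], argument=value, ...), one row to a line, values as JSON. servo_tool: Moves the arm, as the interface text tells. Its arguments: {"type":"object","properties":{"motion":{"type":"array","items":{"type":"array","items":{"type":"number"}}},"force":{"type":"number"}},"required":["motion"]}

```bash
mkdir -p pics; ls; cat > h.py <<'E'
import numpy as np, cv2
from workcell import env, vision
def cam(n,save=None):
    d=vision.grab_frame(n)
    f=d["frame"]; h=f.shape[0]; fl=h/2/np.tan(np.radians(d["fov_y"])/2)
    K=np.array([[fl,0,d["cx"]],[0,fl,d["cy"]],[0,0,1]])
    d["K"]=K; d["R"]=cv2.Rodrigues(np.array(d["rvec"],float))[0]; d["t"]=np.array(d["tvec"],float).reshape(3)
    if save: cv2.imwrite(save,f)
    return d
def onz(d,uv,z):
    r=d["R"].T@np.linalg.inv(d["K"])@np.array([uv[0],uv[1],1.]); c=-d["R"].T@d["t"]
    return c+r*(z-c[2])/r[2]
def proj(d,P):
    p=(d["R"]@np.atleast_2d(P).T).T+d["t"]; p=p@d["K"].T; return p[:,:2]/p[:,2:]
def tri(ds,uvs):
    A=[];b=[]
    for d,uv in zip(ds,uvs):
        r=d["R"].T@np.linalg.inv(d["K"])@np.array([uv[0],uv[1],1.]); r/=np.linalg.norm(r); c=-d["R"].T@d["t"]
        M=np.eye(3)-np.outer(r,r); A.append(M); b.append(M@c)
    return np.linalg.solve(sum(A),sum(b))
E
python3 - <<'E'
from h import *
for n in("scene","top"):
    d=cam(n,f"pics/{n}0.png"); print(n,-d["R"].T@d["t"],d["fov_y"],d["cx"],d["cy"])
    cv2.imwrite(f"pics/{n}0b.png",cv2.resize(d["frame"],(800,600),interpolation=cv2.INTER_CUBIC))
s=env.sense();print(s)
E
```

```text
pics
scene [ 36.31589752 408.02433812 685.28264806] 52.09755869566669 258.85238464248556 193.11037682020182
top [489.28780438  29.34553212 986.57123993] 44.06186751986399 244.92943158131303 189.8399069093115
{'time_s': 0.1, 'qpos': array([-1.31909965,  0.47773111,  0.0223447 ,  1.55631255, -0.01147123,
        1.10934517, -0.08312438]), 'qvel': array([-0.00026724, -0.00144641, -0.00018053, -0.00293237, -0.00066381,
        0.00117921, -0.00037421]), 'joint_efforts': array([ 5.50706623e-03, -5.84089243e+01,  1.54061582e+00, -2.73311913e+01,
       -5.41458756e-02,  1.30704892e-02,  4.35268112e-05]), 'eef_pos': array([237.48554501, 631.26303734, 221.78675643]), 'orientation': array([ 1.78926012e-01,  9.83862179e-01, -8.30523397e-04, -7.56971972e-05]), 'contact_force': array([-0.6457781 , -0.17381272,  0.33159534]), 'ft_torque': array([ 0.00762294,  0.05857077, -0.01961943]), 'finger_gap': 0.9990745412091997}
```

View pics/scene0b.png

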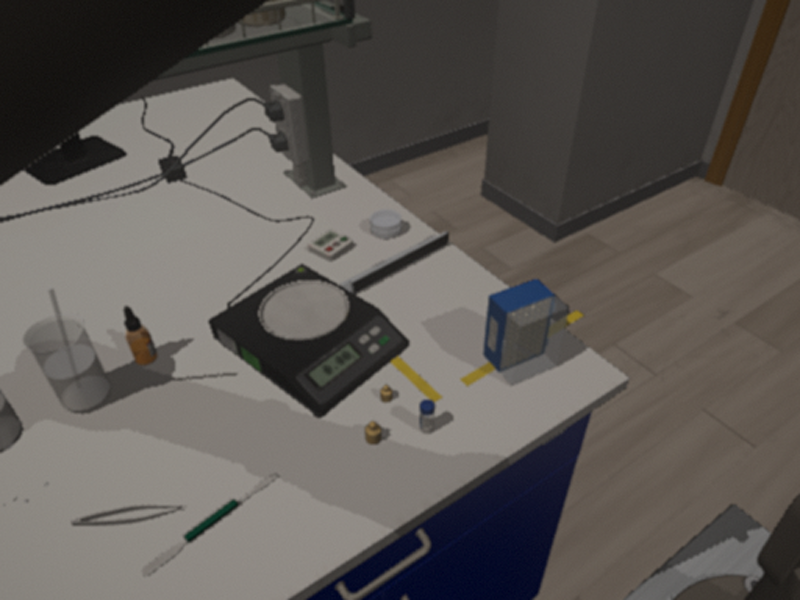

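View pics/top0b.png

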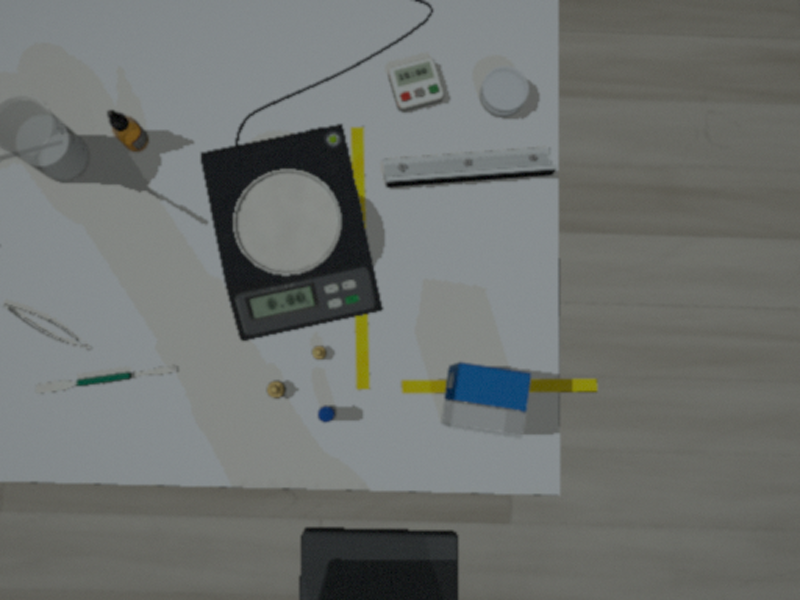

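The top view has world x pointing up and y pointing left. The box stands at about (487,400) in the 800 px view and the stop face runs from (387,185) to (554,173). The weights are at (276,389) and (320,352), and the vial is at (327,414). I'll enlarge next.

```bash
python3 - <<'E'
import cv2
a=cv2.imread("pics/top0.png")[85:295,235:385]; cv2.imwrite("pics/tc.png",cv2.resize(a,None,fx=4,fy=4,interpolation=cv2.INTER_CUBIC)[:600] if 0 else cv2.resize(a,(420,588),interpolation=cv2.INTER_CUBIC))
a=cv2.imread("pics/top0.png")[225:285,275:350]; cv2.imwrite("pics/tcbox.png",cv2.resize(a,(750,600),interpolation=cv2.INTER_CUBIC)) # x10
a=cv2.imread("pics/top0.png")[85:130,240:365]; cv2.imwrite("pics/tcstop.png",cv2.resize(a,(750,270),interpolation=cv2.INTER_CUBIC)) # x6
a=cv2.imread("pics/scene0.png")[170:245,300:375]; cv2.imwrite("pics/scbox.png",cv2.resize(a,(600,600),interpolation=cv2.INTER_CUBIC)) # x8
E
```

```text
(no output)
```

View pics/tcbox.png

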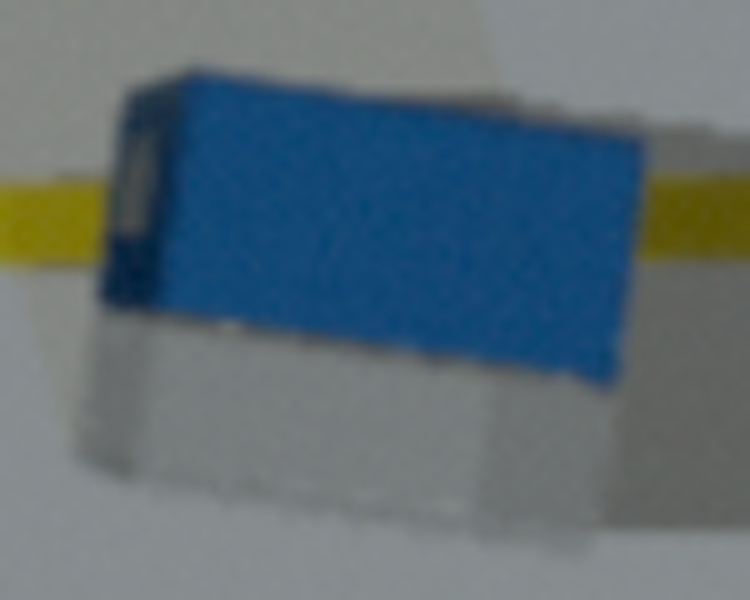

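View pics/tcstop.png

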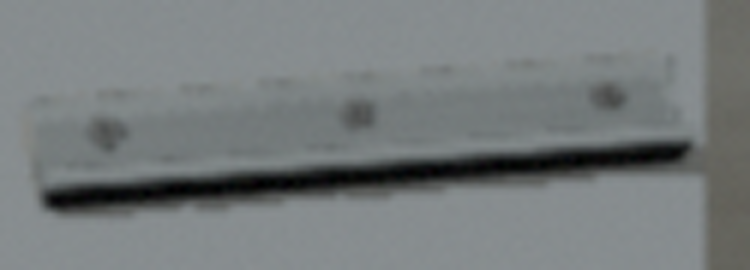

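View pics/scbox.png

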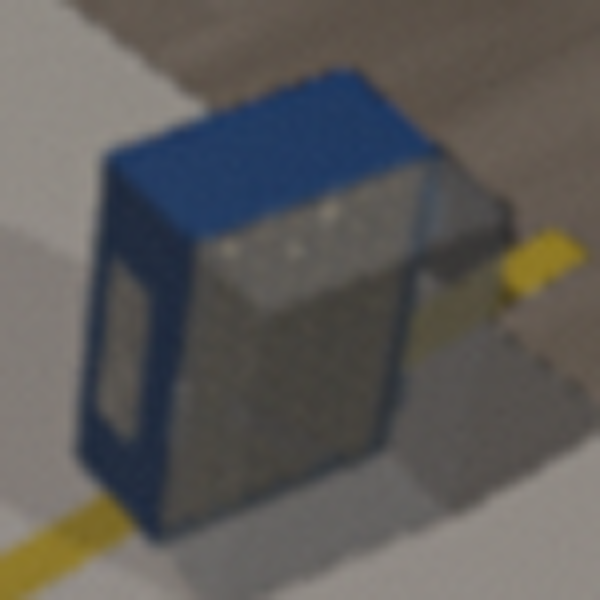

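```bash
python3 - <<'E'
from h import *
T=cam("top");S=cam("scene")
t=lambda p,s,o:((p[0]+.5)/s-.5+o[0],(p[1]+.5)/s-.5+o[1])
tc=[(190,72),(645,140),(615,385),(158,308)]
sc=[(108,155),(345,68),(440,158),(195,240)]
C=[]
for a,b in zip(tc,sc):
    ua=t(a,10,(275,225));ub=t(b,8,(300,170))
    print("tri",tri([T,S],[ua,ub]).round(1),"z120",onz(T,ua,120).round(1)); C.append(onz(T,ua,120))
C=np.array(C);e=(C[0]-C[1]+C[3]-C[2])/2; print("yaw of width axis", np.degrees(np.arctan2(e[1],e[0])), np.linalg.norm(e))
for z,ps in((30,[(42,190),(690,142)]),(0,[(48,210),(690,160)])):
    q=[onz(T,t(p,6,(240,85)),z) for p in ps]; dd=q[0]-q[1]; print("stop",z,np.round(q,1),(q[0]+q[1])/2,"yaw",np.degrees(np.arctan2(dd[1],dd[0]))-90, np.linalg.norm(dd))
k=512/800
for n,p,ps in(("w0",(276,389),(373,431)),("w1",(320,352),(386,393)),("vial",(327,414),(427,408))):
    a=[x*k for x in p];b=[x*k for x in ps];print(n,tri([T,S],[a,b]).round(1))
print("table edge",onz(T,(560*k,300*k),0),onz(T,(300*k,490*k),0))
print("scale corners",[onz(T,(u*k,v*k),50).round() for u,v in((343,125),(380,308),(242,338))])
E
```

```text
tri [524.4 -73.5 119.5] z120 [524.3 -73.4 120. ]
tri [ 514.7 -156.4  118.7] z120 [ 514.2 -156.7  120. ]
tri [ 470.6 -151.   117.4] z120 [ 469.8 -151.3  120. ]
tri [481.8 -67.8 121.2] z120 [481.5 -68.2 120. ]
yaw of width axis 82.51386571414528 83.90865713092235
stop 30 [[ 764.1   16.5   30. ]
 [ 788.1 -208.3   30. ]] [776.08974116 -95.88969891  30.        ] yaw 6.112530047835762 226.06952402003267
stop 0 [[ 765.4   13.8    0. ]
 [ 790.9 -215.7    0. ]] [ 778.13483005 -100.96717517    0.        ] yaw 6.32354985731412 230.89621759092304
w0 [488.  151.8  14.3]
w1 [538.   97.3   8.5]
vial [458.7  83.1  43.2]
table edge [ 616.14365066 -223.20815927    0.        ] [358.4727195  116.21517167   0.        ]
scale corners [array([833.,  74.,  50.]), array([593.,  19.,  50.]), array([550., 192.,  50.])]
```

```bash
cat >> h.py <<'E'
from scipy.spatial.transform import Rotation as Rt
def go(*targets):
    """targets (x,y,z,yawdeg of tool y) -> tool shifts, turn"""
    s=env.sense(); R=Rt.from_quat(s["orientation"]); p=np.array(s["eef_pos"]); M=R.as_matrix()
    y0=np.degrees(np.arctan2(M[1,1],M[0,1])); print("t",round(s["time_s"],2),"tcp",p.round(1),"yaw",round(y0,2),"F",s["contact_force"].round(1),"gap",round(s["finger_gap"]*88,1),"axz",M[:,2].round(3))
    for T in targets: print(T,"->",(M.T@(np.array(T[:3],float)-p)).round(1),"turn",round(-(T[3]-y0),1))
E
python3 - <<'E'
from h import *
go((480,250,222,82.5),(490,0,222,82.5),(418,-102,222,82.5))
E
```

```text
t 0.2 tcp [237.5 631.4 222.1] yaw 69.39 F [0.4 0.5 0.4] gap 88.5 axz [-0.    -0.001 -1.   ]
(480, 250, 222, 82.5) -> [-361.2 -271.7    0.4] turn -13.1
(490, 0, 222, 82.5) -> [-458.6 -502.1    0.7] turn -13.1
(418, -102, 222, 82.5) -> [-427.1 -623.     0.8] turn -13.1
```

Request:
servo_tool([
  [-45, -34, 0, -2, 50],
  [-90, -68, 0, -4, 50],
  [-135, -102, 0, -6, 50],
  [-180, -136, 0, -8, 50],
  [-225, -170, 0, -10, 50],
  [-270, -204, 0, -12, 50],
  [-315, -238, 0, -13, 50],
  [-361, -272, 0, -13, 50],
])

```text
time_s: 1.2
eef_pos: [480.5, 248.5, 222.8]
orientation: [0.066, 0.998, 0.0, 0.0]
contact_force: [0.9, 0.4, -0.9]
finger_gap: 0.574
```

```bash
python3 - <<'E'
from h import *
go((490,0,222,82.5),(460,-100,222,82.5))
E
```

```text
t 1.2 tcp [480.5 248.5 222.8] yaw 82.41 F [ 0.9  0.4 -0.9] gap 50.5 axz [ 0.  0. -1.]
(490, 0, 222, 82.5) -> [ -42.3 -245.     0.7] turn -0.1
(460, -100, 222, 82.5) -> [ -25.8 -348.1    0.7] turn -0.1
```

Request:
servo_tool([
  [-10, -50, 0, 0, 50],
  [-20, -100, 0, 0, 50],
  [-30, -150, 0, 0, 50],
  [-40, -200, 0, 0, 50],
  [-42, -250, 0, 0, 50],
  [-35, -300, 0, 0, 50],
  [-26, -348, 0, 0, 50],
])

```text
time_s: 2.08
eef_pos: [458.8, -100.0, 222.7]
orientation: [0.067, 0.998, -0.0, 0.0]
contact_force: [0.7, 0.8, 0.3]
finger_gap: 0.57
```

```bash
python3 - <<'E'
from h import *
go((418,-102,222,82.5),(418,-102,105,82.5))
E
```

```text
t 2.08 tcp [ 458.8 -100.   222.7] yaw 82.36 F [0.7 0.8 0.3] gap 50.2 axz [ 0. -0. -1.]
(418, -102, 222, 82.5) -> [40.2 -7.4  0.7] turn -0.1
(418, -102, 105, 82.5) -> [ 40.2  -7.4 117.7] turn -0.1
```

Request:
servo_tool([
  [20, -4, 0, 0, 50],
  [40, -7, 0, 0, 50],
  [43, -7, 0, 0, 50],
  [43, -7, 40, 0, 50],
])

```text
time_s: 2.58
eef_pos: [419.0, -99.3, 184.5]
orientation: [0.066, 0.998, 0.0, 0.004]
contact_force: [0.7, 0.8, -1.1]
finger_gap: 0.568
```

```bash
python3 - <<'E'
from h import *
go((418,-102,105,82.5))
d=cam("scene"); cv2.imwrite("pics/s1.png",cv2.resize(d["frame"][120:270,250:400],(600,600),interpolation=cv2.INTER_CUBIC))
d=cam("top"); cv2.imwrite("pics/t1.png",cv2.resize(d["frame"],(800,600),interpolation=cv2.INTER_CUBIC))
E
```

```text
t 2.58 tcp [419.  -99.3 184.5] yaw 82.43 F [ 0.7  0.8 -1.1] gap 50.0 axz [ 0.008  0.    -1.   ]
(418, -102, 105, 82.5) -> [ 1.2 -2.9 79.5] turn -0.1
```

View pics/s1.png

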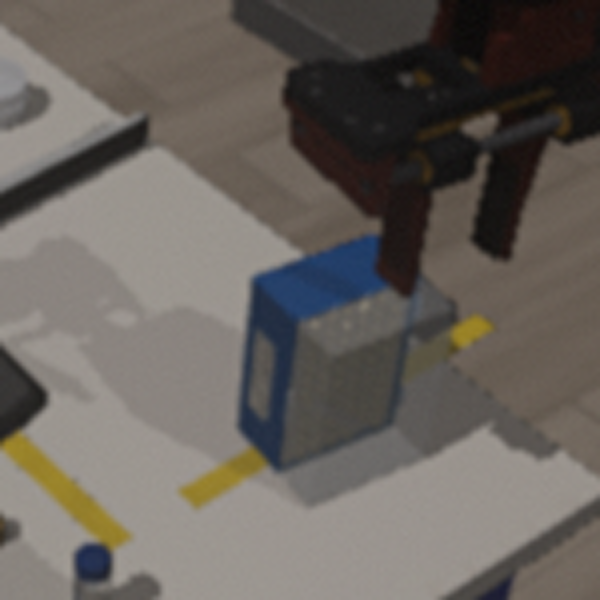

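View pics/t1.png

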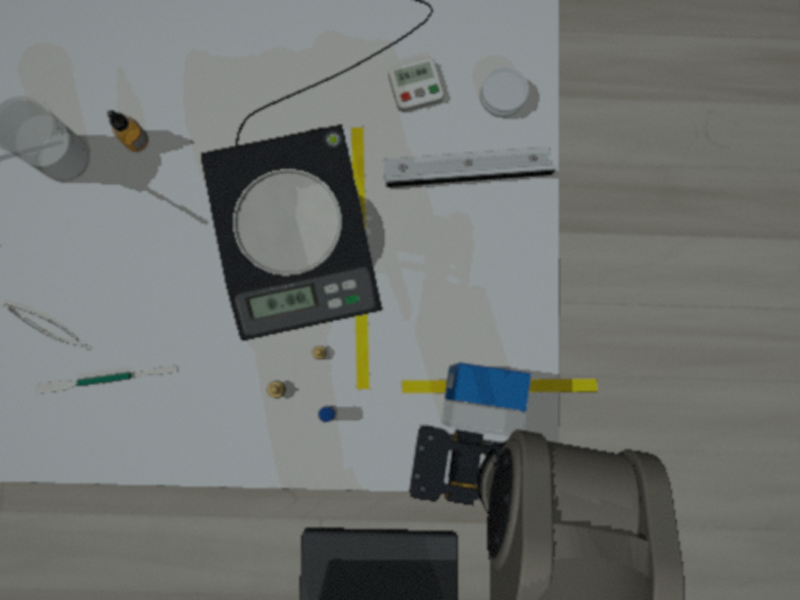

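The gripper is behind the box on the lid side and in line with it. Box top is at (487,387) px and the hand at about (455,465). I'll descend to about z 105.

Request:
servo_tool([
  [1, -3, 30, 0, 50],
  [1, -3, 60, 0, 50],
  [1, -3, 78, 0, 50],
  [1, -3, 78, 0, 50],
])

```text
time_s: 3.18
eef_pos: [414.6, -102.2, 104.5]
orientation: [0.066, 0.998, -0.0, -0.001]
contact_force: [-0.8, -0.2, 0.3]
finger_gap: 0.573
```

```bash
python3 - <<'E'
from h import *
go((500,-112,103,82.5))
d=cam("scene"); cv2.imwrite("pics/s2.png",cv2.resize(d["frame"][120:270,250:400],(600,600),interpolation=cv2.INTER_CUBIC))
E
```

```text
t 3.17 tcp [ 414.6 -102.2  104.5] yaw 82.41 F [-0.8 -0.2  0.3] gap 50.4 axz [-0.002 -0.    -1.   ]
(500, -112, 103, 82.5) -> [-86.    1.6   1.3] turn -0.1
```

View pics/s2.png

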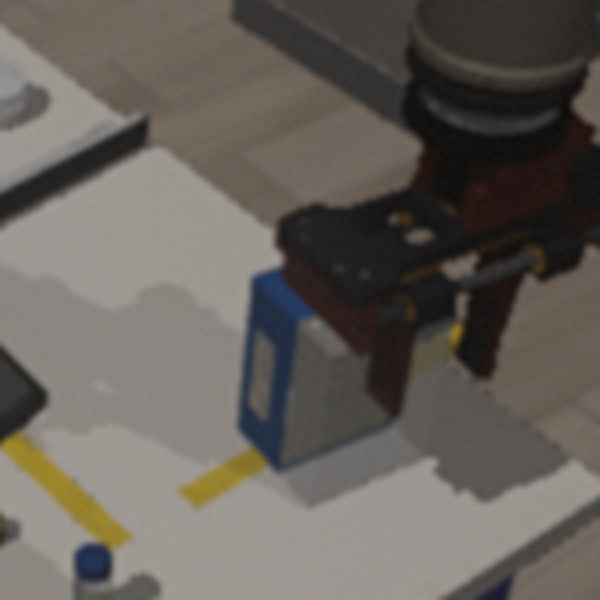

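Request:
servo_tool([
  [-7, 0, 1, 0, 50],
  [-14, 0, 1, 0, 50],
  [-21, 0, 1, 0, 50],
  [-28, 0, 1, 0, 50],
  [-35, 0, 1, 0, 50],
  [-42, 0, 1, 0, 50],
  [-49, 0, 1, 0, 50],
  [-55, 0, 1, 0, 50],
])

```text
time_s: 4.22
eef_pos: [469.7, -109.8, 103.7]
orientation: [0.066, 0.998, -0.0, 0.0]
contact_force: [-0.5, 0.5, 1.6]
finger_gap: 0.569
```

```bash
python3 - <<'E'
from h import *
go((500,-112,103,82.5))
d=cam("scene"); cv2.imwrite("pics/s3.png",cv2.resize(d["frame"][120:270,250:400],(600,600),interpolation=cv2.INTER_CUBIC))
E
```

```text
t 4.22 tcp [ 469.7 -109.8  103.7] yaw 82.38 F [-0.5  0.5  1.6] gap 50.1 axz [ 0. -0. -1.]
(500, -112, 103, 82.5) -> [-30.4   1.8   0.7] turn -0.1
```

View pics/s3.png

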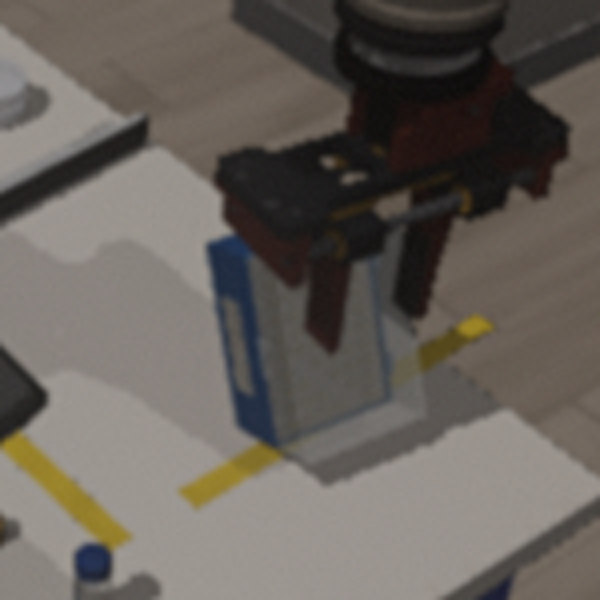

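The box is tipping cleanly over its base edge, and its lower edge is still at the yellow tape. I'll keep pushing.

Request:
servo_tool([
  [-7, 0, 0, 0, 50],
  [-14, 0, 0, 0, 50],
  [-21, 0, 0, 0, 50],
  [-27, 0, 0, 0, 50],
  [-32, 0, 0, 0, 50],
  [-36, 0, 0, 0, 50],
  [-36, 0, 0, 0, 50],
  [-36, 0, 0, 0, 50],
])

```text
time_s: 5.28
eef_pos: [504.4, -114.4, 103.6]
orientation: [0.066, 0.998, 0.0, -0.0]
contact_force: [0.7, 0.4, 0.2]
finger_gap: 0.573
```

```bash
python3 - <<'E'
from h import *
go((500,-112,103,82.5))
d=cam("scene"); cv2.imwrite("pics/s4.png",cv2.resize(d["frame"][120:270,250:400],(600,600),interpolation=cv2.INTER_CUBIC))
E
```

```text
t 5.28 tcp [ 504.4 -114.4  103.6] yaw 82.38 F [0.7 0.4 0.2] gap 50.4 axz [-0.  0. -1.]
(500, -112, 103, 82.5) -> [4.7 1.8 0.6] turn -0.1
```

View pics/s4.png

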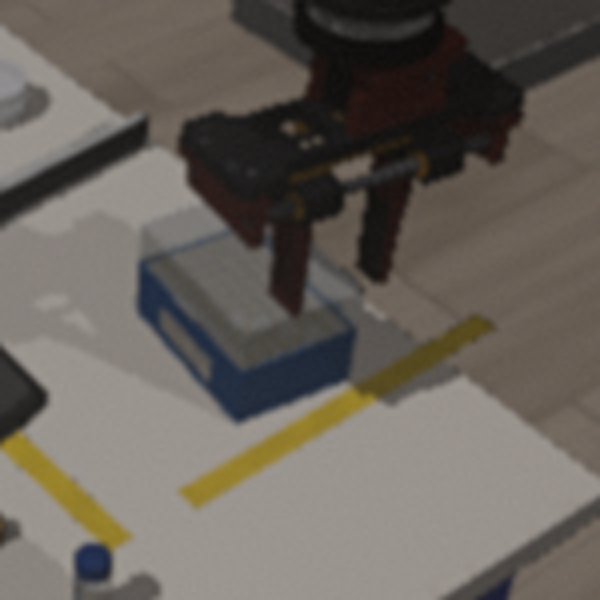

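Request:
servo_tool([
  [0, 0, -40, 0, 30],
  [0, 30, -50, 0, 0],
  [-5, 70, -50, 0, 0],
  [-10, 105, -50, 0, 0],
  [-10, 105, -50, 0, 0],
])

```text
time_s: 5.95
eef_pos: [529.0, -8.4, 153.6]
orientation: [0.064, 0.998, 0.001, 0.0]
contact_force: [-0.6, 0.3, -0.6]
finger_gap: 0.037
```

```bash
python3 - <<'E'
from h import *
go((545,-40,25,82.5))
d=cam("scene"); cv2.imwrite("pics/s5.png",cv2.resize(d["frame"][145:245,270:370],(600,600),interpolation=cv2.INTER_CUBIC))
d=cam("top","pics/top5raw.png"); cv2.imwrite("pics/t5.png",cv2.resize(d["frame"][160:260,250:350],(600,600),interpolation=cv2.INTER_CUBIC))
E
```

```text
t 5.95 tcp [529.   -8.4 153.6] yaw 82.69 F [-0.6  0.3 -0.6] gap 3.3 axz [ 0.     0.001 -1.   ]
(545, -40, 25, 82.5) -> [-19.9 -29.5 128.6] turn 0.2
```

View pics/s5.png

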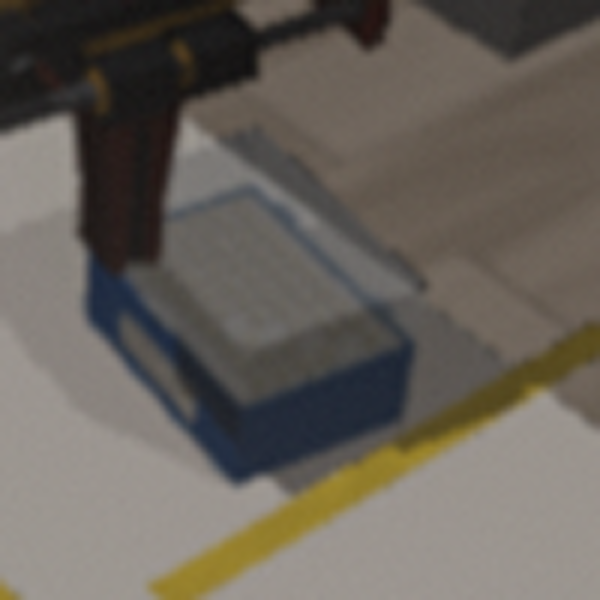

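View pics/t5.png

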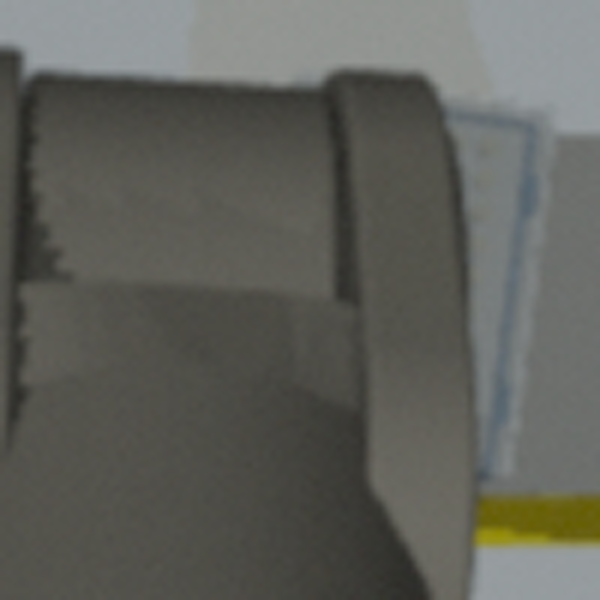

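```bash
python3 - <<'E'
from h import *
T=cam("top");S=cam("scene")
f=lambda d,p,o,z:onz(d,((p[0]+.5)/6-.5+o[0],(p[1]+.5)/6-.5+o[1]),z)
for n,p,z in(("RL0",(238,480),0),("RL",(240,408),45),("RR",(410,345),45),("FL",(90,258),45),("FR",(255,188),45)): print(n,f(S,p,(270,145),z).round(1))
a=f(T,(533,122),(250,160),45);b=f(T,(487,478),(250,160),45);print("right edge",a.round(1),b.round(1),np.degrees(np.arctan2(*(a-b)[1::-1])),np.linalg.norm(a-b))
E
```

```text
RL0 [529.2 -78.    0. ]
RL [527.  -72.8  45. ]
RR [ 515.5 -153.3   45. ]
FL [634.7 -81.3  45. ]
FR [ 630.8 -169.9   45. ]
right edge [ 633.7 -171.4   45. ] [ 514.5 -156.3   45. ] -7.220653502739513 120.19039908124975
```

Request:
servo_tool([
  [-8, -15, 40, 0, 0],
  [-16, -26, 85, 0, 0],
  [-16, -26, 128, 0, 0],
  [-16, -26, 128, 0, 0],
])

```text
time_s: 6.65
eef_pos: [538.0, -41.0, 23.3]
orientation: [0.067, 0.998, -0.001, -0.003]
contact_force: [-0.6, -0.4, -0.2]
finger_gap: 0.001
```

```bash
python3 - <<'E'
from h import *
go((541,-62,25,82.5),(541,-82,25,82.5))
E
```

```text
t 6.65 tcp [538.  -41.   23.3] yaw 82.26 F [-0.6 -0.4 -0.2] gap 0.1 axz [-0.006 -0.001 -1.   ]
(541, -62, 25, 82.5) -> [ -5.8 -20.4  -1.7] turn -0.2
(541, -82, 25, 82.5) -> [ -8.5 -40.2  -1.7] turn -0.2
```

Request:
servo_tool([
  [-2, -8, 0, 0, 0],
  [-4, -16, 0, 0, 0],
  [-5, -22, 0, 0, 0],
  [-6, -27, 0, 0, 0],
  [-7, -32, 0, 0, 0],
  [-8, -36, 0, 0, 0],
  [-8, -40, 0, 0, 0],
  [-8, -40, 0, 0, 0],
])

```text
time_s: 7.65
eef_pos: [543.6, -80.8, 25.6]
orientation: [0.067, 0.998, -0.0, 0.0]
contact_force: [-0.3, 0.5, 0.9]
finger_gap: 0.007
```

```bash
python3 - <<'E'
from h import *
go((541,-82,25,82.5))
d=cam("scene"); cv2.imwrite("pics/s6.png",cv2.resize(d["frame"][145:245,270:370],(600,600),interpolation=cv2.INTER_CUBIC))
d=cam("top","pics/top6raw.png"); cv2.imwrite("pics/t6.png",cv2.resize(d["frame"][160:260,250:350],(600,600),interpolation=cv2.INTER_CUBIC))
E
```

```text
t 7.65 tcp [543.6 -80.8  25.6] yaw 82.35 F [-0.3  0.5  0.9] gap 0.6 axz [ 0. -0. -1.]
(541, -82, 25, 82.5) -> [ 2.4 -1.5  0.6] turn -0.1
```

View pics/s6.png

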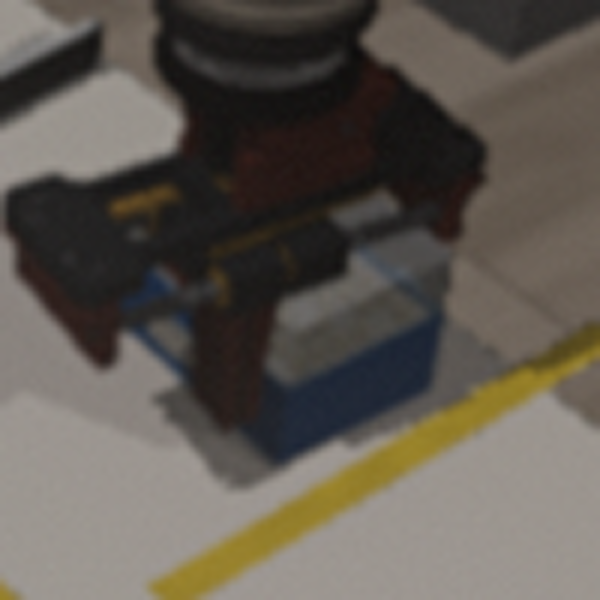

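View pics/t6.png

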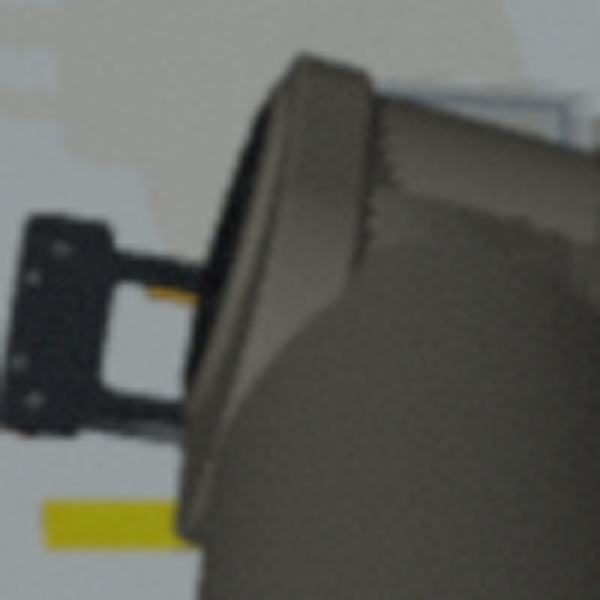

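```bash
python3 - <<'E'
from h import *
T=cam("top");S=cam("scene")
f=lambda d,p,o,z:onz(d,((p[0]+.5)/6-.5+o[0],(p[1]+.5)/6-.5+o[1]),z)
a=f(T,(385,92),(250,160),45);b=f(T,(568,104),(250,160),45);print(a,b,np.degrees(np.arctan2(*(a-b)[1::-1]))-90)
for p,z in(((283,390),45),((440,318),45),((283,462),0)): print(f(S,p,(270,145),z).round(1))
E
```

```text
[ 642.50721931 -121.57971082   45.        ] [ 640.18560421 -183.19854058   45.        ] -2.1577147493760975
[525.1 -93.5  45. ]
[ 520.6 -174.9   45. ]
[526.5 -99.9   0. ]
```

Request:
servo_tool([
  [0, -5, 0, 0, 0],
  [0, -9, 0, 0, 0],
  [0, -13, 0, 0, 0],
  [0, -16, 0, 0, 0],
  [0, -16, 0, 0, 0],
  [0, 10, 0, 0, 0],
  [0, 45, 0, 0, 0],
  [20, 70, -60, 0, 30],
])

```text
time_s: 8.85
eef_pos: [532.7, -8.8, 77.8]
orientation: [0.066, 0.998, -0.001, -0.003]
contact_force: [0.8, -0.7, 1.1]
finger_gap: 0.079
```

Request:
servo_tool([
  [0, 50, -40, 0, 50],
  [0, 100, -80, 0, 50],
  [0, 150, -80, 0, 50],
  [0, 150, -80, 0, 50],
])

```text
time_s: 9.35
eef_pos: [554.6, 143.9, 161.4]
orientation: [0.063, 0.998, 0.001, 0.001]
contact_force: [-0.3, -0.3, -0.1]
finger_gap: 0.532
```

```bash
python3 - <<'E'
from h import *
go((541,-82,25,82.5))
d=cam("scene"); cv2.imwrite("pics/s7.png",cv2.resize(d["frame"][145:245,270:370],(600,600),interpolation=cv2.INTER_CUBIC))
d=cam("top","pics/top7raw.png"); cv2.imwrite("pics/t7.png",cv2.resize(d["frame"][90:260,235:365],(459,600),interpolation=cv2.INTER_CUBIC));cv2.imwrite("pics/t7b.png",cv2.resize(d["frame"][160:260,265:365],(600,600),interpolation=cv2.INTER_CUBIC))
E
```

```text
t 9.35 tcp [554.6 143.9 161.4] yaw 82.83 F [-0.3 -0.3 -0.1] gap 46.8 axz [ 0.002  0.003 -1.   ]
(541, -82, 25, 82.5) -> [ -14.4 -226.2  135.8] turn 0.3
```

View pics/s7.png

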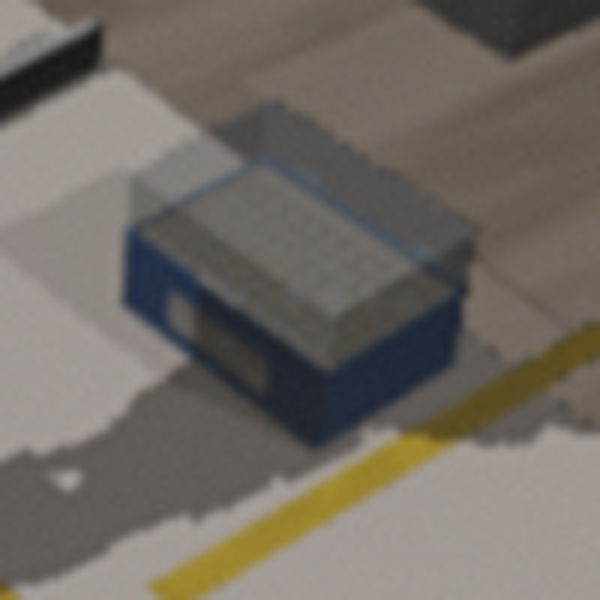

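View pics/t7b.png

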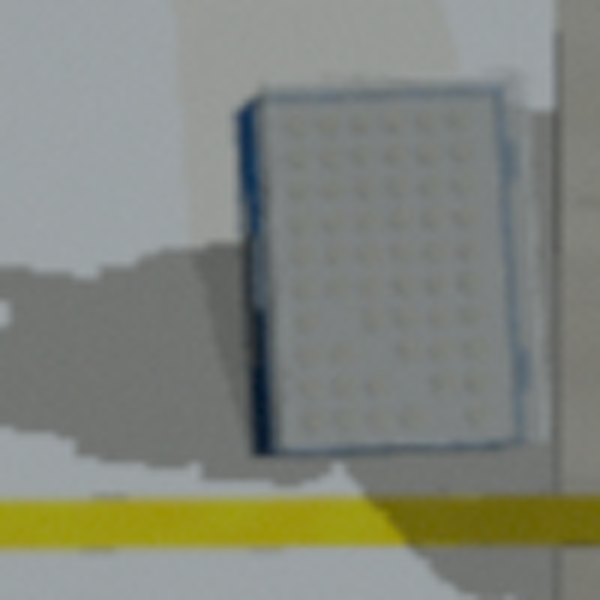

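```bash
python3 - <<'E'
from h import *
T=cam("top");S=cam("scene")
f=lambda d,p,o,z:onz(d,((p[0]+.5)/6-.5+o[0],(p[1]+.5)/6-.5+o[1]),z)
C=[f(T,p,(265,160),45) for p in((260,97),(502,90),(521,442),(272,452))]
D=[f(S,p,(270,145),45) for p in((128,230),(268,158),(465,292),(328,370))]
for C in (C,D):
    C=np.array(C)
    print(C.round(1),C.mean(0).round(1)); 
    l=(C[0]+C[1]-C[2]-C[3])/2; w=(C[0]-C[1]-C[2]+C[3])/2
    print(np.linalg.norm(l),np.linalg.norm(w),"yaw",np.degrees(np.arctan2(l[1],l[0])),np.degrees(np.arctan2(w[1],w[0]))-90,"front",(C[0]+C[1])/2,"rear",(C[2]+C[3])/2)
E
```

```text
[[ 640.5 -109.8   45. ]
 [ 645.2 -191.3   45. ]
 [ 527.4 -197.4   45. ]
 [ 522.  -114.9   45. ]] [ 583.8 -153.4   45. ]
118.25759332018076 82.16068426577766 yaw 2.7102149663025807 3.5486919118484366 front [ 642.82500028 -150.55944176   45.        ] rear [ 524.69968272 -156.15119729   45.        ]
[[ 640.2 -106.2   45. ]
 [ 644.  -188.9   45. ]
 [ 526.5 -195.    45. ]
 [ 523.5 -116.    45. ]] [ 583.6 -151.5   45. ]
117.33981323524719 80.87612136748395 yaw 3.878648746198497 2.4143043838120235 front [ 642.09830918 -147.56384934   45.        ] rear [ 525.02725629 -155.50112491   45.        ]
```

```bash
python3 - <<'E'
from h import *
go((490,-157,161,96.2))
E
```

```text
t 9.55 tcp [554.  136.3 160.4] yaw 82.26 F [ 0.2 -0.5 -0.2] gap 50.1 axz [-0.001 -0.001 -1.   ]
(490, -157, 161, 96.2) -> [ 2.390e+01 -2.992e+02 -2.000e-01] turn -13.9
```

Request:
servo_tool([
  [4, -50, 0, -3, 55],
  [8, -100, 0, -6, 55],
  [12, -150, 0, -9, 55],
  [16, -200, 0, -12, 55],
  [20, -250, 0, -14, 55],
  [24, -299, 0, -14, 55],
  [24, -299, 0, -14, 55],
])

```text
time_s: 10.42
eef_pos: [488.4, -160.8, 160.8]
orientation: [-0.051, 0.999, -0.001, -0.0]
contact_force: [-0.5, 0.3, -0.6]
finger_gap: 0.621
```

```bash
python3 - <<'E'
from h import *
go((490,-158,25,96.2))
E
```

```text
t 10.43 tcp [ 488.4 -160.8  160.8] yaw 95.79 F [-0.5  0.3 -0.6] gap 54.7 axz [-0.001 -0.002 -1.   ]
(490, -158, 25, 96.2) -> [ -2.    2.9 135.8] turn -0.4
```

Request:
servo_tool([
  [-1, 3, 50, 0, 55],
  [-1, 3, 100, 0, 55],
  [-1, 3, 135, 0, 55],
  [-1, 3, 135, 0, 55],
])

```text
time_s: 10.92
eef_pos: [489.1, -151.3, 23.7]
orientation: [-0.055, 0.998, 0.001, -0.003]
contact_force: [-0.2, -0.6, 0.3]
finger_gap: 0.625
```

```bash
python3 - <<'E'
from h import *
go((490,-158,25,96.2),(620,-144,25,96.2))
E
```

```text
t 10.93 tcp [ 489.1 -151.3   23.7] yaw 96.35 F [-0.2 -0.6  0.3] gap 55.0 axz [-0.006  0.001 -1.   ]
(490, -158, 25, 96.2) -> [-0.2 -6.7 -1.3] turn 0.2
(620, -144, 25, 96.2) -> [-130.9   -7.2   -2. ] turn 0.2
```

Request:
servo_tool([
  [-8, -5, 0, 0, 55],
  [-18, -6, 0, 0, 55],
  [-29, -6, 0, 0, 55],
  [-41, -6, 0, 0, 55],
  [-54, -6, 0, 0, 55],
  [-67, -6, 0, 0, 55],
  [-80, -6, 0, 0, 55],
  [-80, -6, 0, 0, 55],
])

```text
time_s: 11.92
eef_pos: [573.6, -148.4, 25.8]
orientation: [-0.056, 0.998, -0.0, 0.001]
contact_force: [-0.1, 0.1, 0.3]
finger_gap: 0.627
```

```bash
python3 - <<'E'
from h import *
go((640,-144,25,96.2))
d=cam("scene"); cv2.imwrite("pics/s8.png",cv2.resize(d["frame"][120:245,220:345],(600,600),interpolation=cv2.INTER_CUBIC))
d=cam("top","pics/top8raw.png"); cv2.imwrite("pics/t8.png",cv2.resize(d["frame"][90:215,240:365],(600,600),interpolation=cv2.INTER_CUBIC))
E
```

```text
t 11.93 tcp [ 573.6 -148.4   25.8] yaw 96.45 F [-0.1  0.1  0.3] gap 55.1 axz [ 0.002 -0.    -1.   ]
(640, -144, 25, 96.2) -> [-66.5  -3.1   0.9] turn 0.3
```

View pics/s8.png

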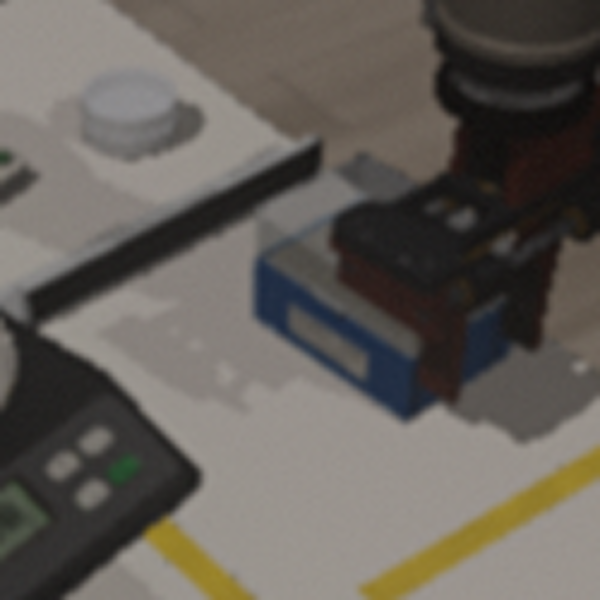

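View pics/t8.png

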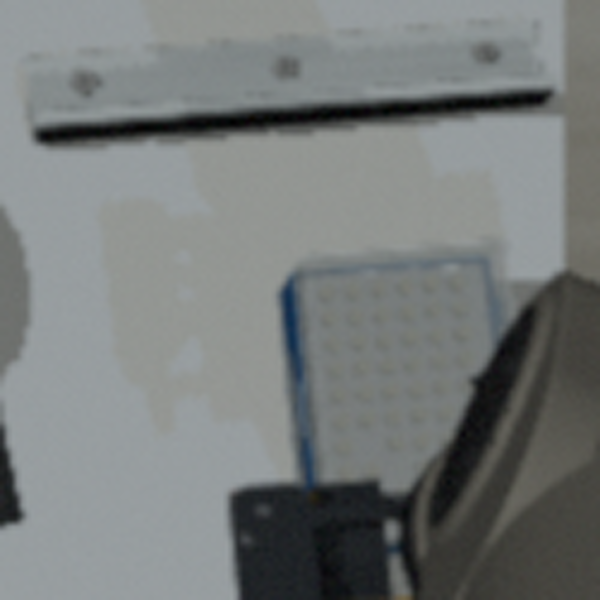

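```bash
python3 - <<'E'
from h import *
T=cam("top")
f=lambda p,z:onz(T,((p[0]+.5)/4.8-.5+240,(p[1]+.5)/4.8-.5+90),z)
a,b=f((300,267),45),f((490,258),45); s0,s1=f((38,128),30),f((550,92),30)
w=a-b;s=s0-s1;print(a,b,np.degrees(np.arctan2(w[1],w[0]))-90,np.degrees(np.arctan2(s[1],s[0]))-90)
m=(a+b)/2;n=np.array([s[1],-s[0]])/np.hypot(*s[:2]);print("gap",n@(s0-m)[:2],"y off",(m-(s0+s1)/2)@s/np.linalg.norm(s))
E
```

```text
[702.78882191 -97.43616417  45.        ] [ 709.06576718 -178.00506815   45.        ] 4.454789150791342 5.892125082169315
gap 73.46683238440133 y off -33.91237882910422
```

Request:
servo_tool([
  [-10, 0, 0, 0, 55],
  [-20, 0, 0, 0, 55],
  [-30, 0, 0, 0, 55],
  [-40, 0, 0, 0, 55],
  [-50, 0, 0, 0, 55],
  [-58, 0, 0, 0, 55],
  [-62, 0, 0, 0, 55],
  [-65, 0, 0, 0, 55],
])

```text
time_s: 13.08
eef_pos: [636.2, -141.7, 25.8]
orientation: [-0.056, 0.998, 0.0, -0.0]
contact_force: [-1.0, -0.5, -0.3]
finger_gap: 0.628
```

Request:
servo_tool([
  [-2, 0, 0, 0, 55],
  [-4, 0, 0, 0, 55],
  [-4, 0, 0, 0, 55],
])

```text
time_s: 13.45
eef_pos: [640.5, -141.3, 25.9]
orientation: [-0.056, 0.998, -0.0, 0.0]
contact_force: [-0.3, 0.2, -0.4]
finger_gap: 0.629
```

Request:
servo_tool([
  [-2, 0, 0, 0, 55],
  [-4, 0, 0, 0, 55],
  [-4, 0, 0, 0, 55],
])

```text
time_s: 13.82
eef_pos: [644.5, -140.8, 25.8]
orientation: [-0.056, 0.998, -0.0, 0.0]
contact_force: [-1.0, -0.3, 0.2]
finger_gap: 0.621
```

```bash
python3 - <<'E'
from h import *
go((650,-144,25,96.2))
d=cam("scene"); cv2.imwrite("pics/s9.png",cv2.resize(d["frame"][110:210,220:320],(600,600),interpolation=cv2.INTER_CUBIC))
d=cam("top","pics/top9raw.png"); cv2.imwrite("pics/t9.png",cv2.resize(d["frame"][90:215,240:365],(600,600),interpolation=cv2.INTER_CUBIC))
E
```

```text
t 13.82 tcp [ 644.5 -140.8   25.8] yaw 96.38 F [-1.  -0.3  0.2] gap 54.6 axz [ 0.001 -0.    -1.   ]
(650, -144, 25, 96.2) -> [-5.1 -3.7  0.9] turn 0.2
```

View pics/s9.png

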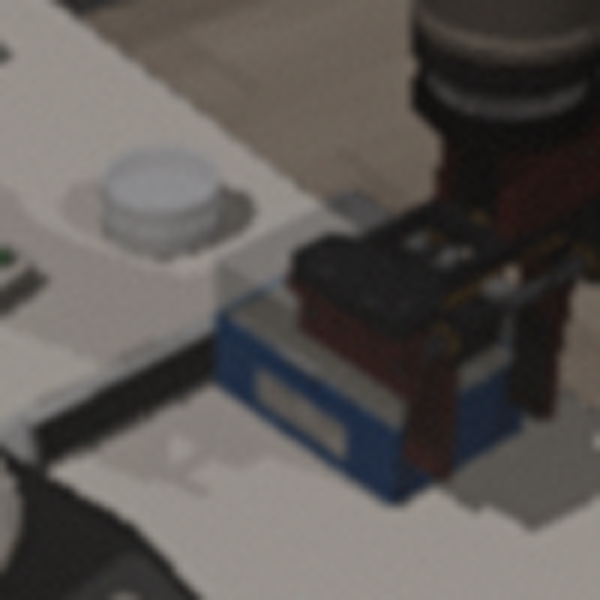

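View pics/t9.png

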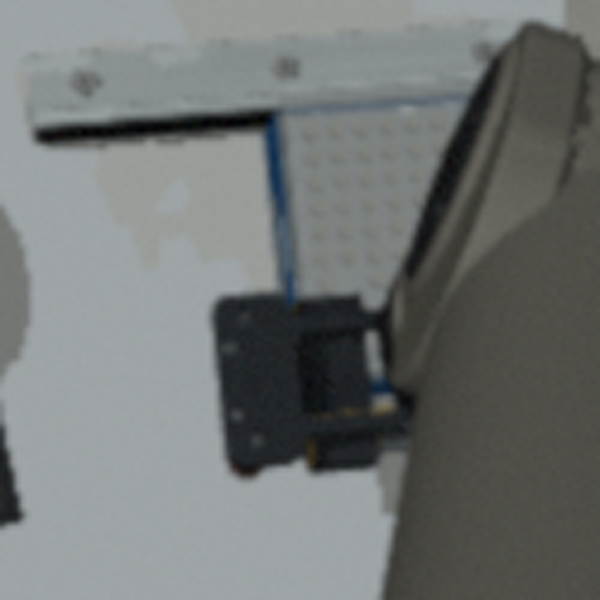

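Request:
servo_tool([
  [-1, 0, 0, 0, 55],
  [-3, 0, 0, 0, 55],
  [-3, 0, 0, 0, 55],
])

```text
time_s: 14.3
eef_pos: [647.5, -140.4, 25.8]
orientation: [-0.056, 0.998, -0.0, 0.0]
contact_force: [-1.5, -1.2, 0.2]
finger_gap: 0.625
```

Request:
servo_tool([
  [-1, 0, 0, 0, 55],
  [-2, 0, 0, 0, 55],
  [-2, 0, 0, 0, 55],
])

```text
time_s: 14.68
eef_pos: [647.6, -140.4, 25.7]
orientation: [-0.056, 0.998, 0.0, -0.001]
contact_force: [-7.7, -0.1, 6.1]
finger_gap: 0.631
```

Request:
servo_tool([
  [-1, 0, 0, 0, 55],
  [-1, 0, 0, 0, 55],
  [-1, 0, 0, 0, 55],
])

```text
time_s: 15.05
eef_pos: [647.5, -140.4, 25.7]
orientation: [-0.055, 0.998, 0.0, -0.002]
contact_force: [-10.4, 0.0, 9.1]
finger_gap: 0.626
```

Request:
servo_tool([
  [3, 0, 0, 0, 55],
  [12, 0, 0, 0, 55],
  [40, 0, 0, 0, 55],
  [80, 0, -20, 0, 55],
  [120, 20, -70, 0, 55],
  [120, 70, -120, 0, 55],
  [120, 120, -130, 0, 55],
  [120, 170, -130, 0, 55],
])

```text
time_s: 16.05
eef_pos: [512.9, 17.6, 157.9]
orientation: [-0.056, 0.998, 0.001, 0.002]
contact_force: [-0.1, -1.3, 0.5]
finger_gap: 0.63
```

Request:
servo_tool([
  [0, 50, 0, 0, 55],
  [0, 100, 0, 0, 55],
  [0, 100, 0, 0, 55],
])

```text
time_s: 16.42
eef_pos: [500.3, 119.6, 155.9]
orientation: [-0.059, 0.998, 0.001, 0.0]
contact_force: [0.2, -0.8, -0.3]
finger_gap: 0.627
```

```bash
python3 - <<'E'
from h import *
go((650,-144,25,96.2))
d=cam("scene"); cv2.imwrite("pics/s10.png",cv2.resize(d["frame"][110:210,220:320],(600,600),interpolation=cv2.INTER_CUBIC))
d=cam("top","pics/top10raw.png"); cv2.imwrite("pics/t10.png",cv2.resize(d["frame"][90:190,260:360],(600,600),interpolation=cv2.INTER_CUBIC))
cv2.imwrite("pics/t10f.png",d["frame"])
E
```

```text
t 16.43 tcp [500.3 119.6 155.9] yaw 96.82 F [ 0.2 -0.8 -0.3] gap 55.2 axz [ 0.001  0.002 -1.   ]
(650, -144, 25, 96.2) -> [-117.2 -279.8  130.4] turn 0.6
```

View pics/s10.png

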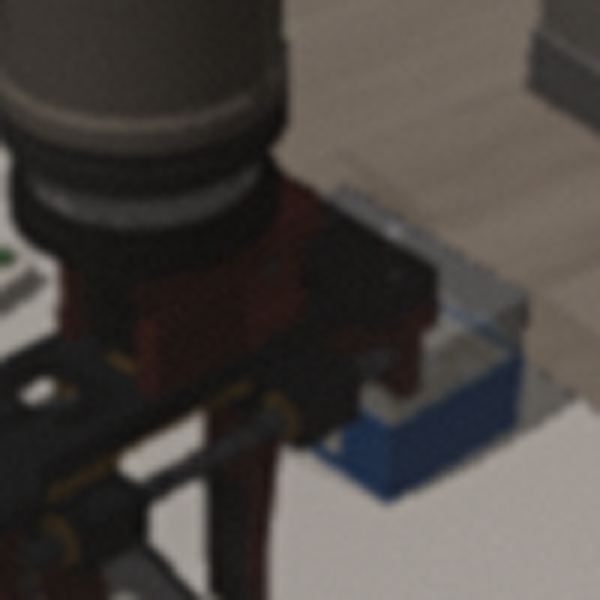

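View pics/t10.png

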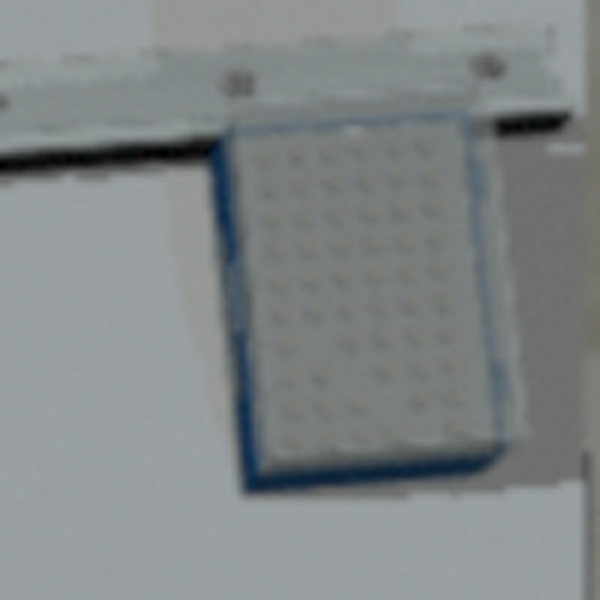

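View pics/t10f.png

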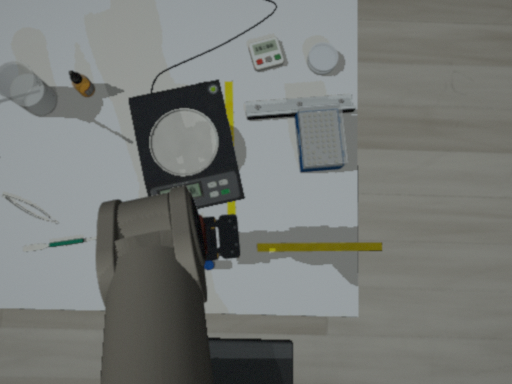

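Request:
servo_tool([
  [20, 60, -30, 0, 55],
  [20, 120, -60, 0, 55],
  [20, 180, -60, 0, 55],
  [20, 240, -60, 0, 55],
  [20, 240, -60, 0, 55],
])

```text
time_s: 17.15
eef_pos: [453.4, 354.9, 215.6]
orientation: [-0.058, 0.998, 0.001, 0.0]
contact_force: [0.1, -0.5, -0.5]
finger_gap: 0.624
```

```bash
python3 - <<'E'
from h import *
T=cam("top");S=cam("scene")
f=lambda p,z:onz(T,((p[0]+.5)/6-.5+260,(p[1]+.5)/6-.5+90),z)
a,b=f((228,135),45),f((465,117),45); s0,s1=f((0,158),30),f((570,115),30)
r0,r1=f((243,490),0),f((490,470),0)
for u,v,n in((a,b,"front"),(s0,s1,"stop"),(r0,r1,"rear0")): w=u-v;print(n,u.round(1),v.round(1),np.degrees(np.arctan2(w[1],w[0]))-90)
s=s0-s1;n=np.array([s[1],-s[0]])/np.hypot(*s[:2]);print("gap",n@(s0-(a+b)/2)[:2])
th=np.radians(6.0);ax=np.array([np.cos(th),np.sin(th)]);ay=np.array([-ax[1],ax[0]])
fr=np.array([780.5,-134.])  # front middle model
for nm,d,o in(("top",T,(260,90)),("scene",S,(220,110))):
    im=cv2.resize(d["frame"][o[1]:o[1]+100,o[0]:o[0]+100],(600,600),interpolation=cv2.INTER_CUBIC)
    for z in(0,45):
        P=[np.r_[fr-i*120*ax+j*43*ay,z] for i,j in((0,1),(0,-1),(1,-1),(1,1))]
        q=((proj(d,P)-o+.5)*6-.5).astype(np.int32); cv2.polylines(im,[q],True,(0,0,255) if z else (0,255,0),1)
    cv2.imwrite(f"pics/ov_{nm}.png",im)
cv2.imwrite("pics/f11.png",cv2.resize(np.vstack([S["frame"]]),(800,600)))
cv2.imwrite("pics/f11t.png",T["frame"])
E
```

```text
front [771.7 -87.4  45. ] [ 780.6 -168.5   45. ] 6.223210456365408
stop [765.6 -10.4  30. ] [ 787.1 -208.3   30. ] 6.190156874159115
rear0 [656.8 -99.8  -0. ] [ 666.5 -187.     0. ] 6.313407952087985
gap 2.1901477148304855
```

View pics/ov_top.png

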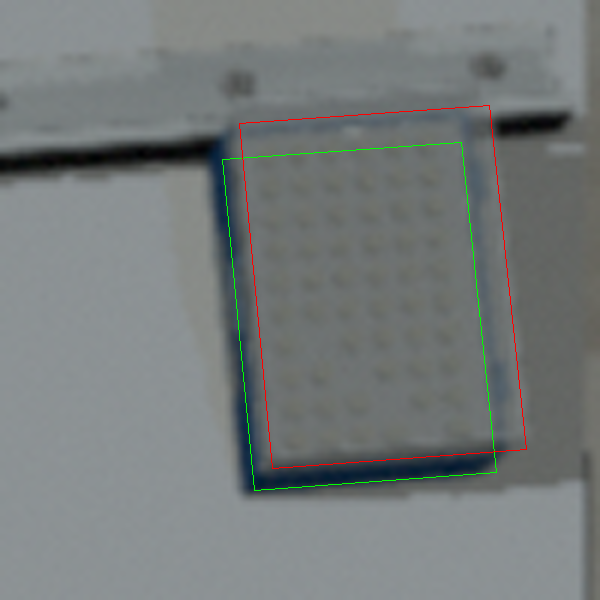

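View pics/ov_scene.png

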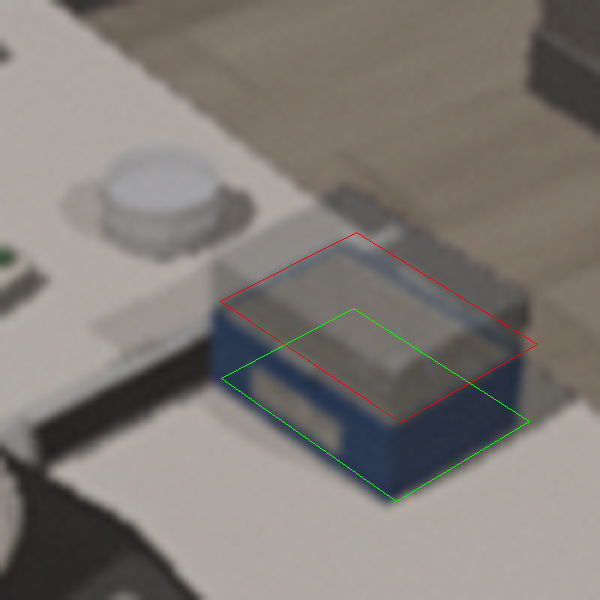

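View pics/f11.png

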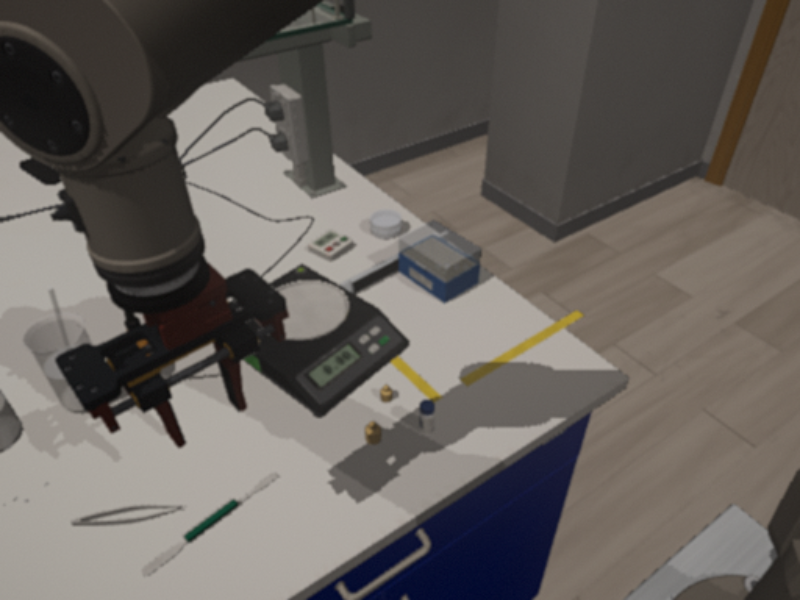

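```bash
python3 -c "
from h import *
print(env.sense()['time_s'],env.sign_off())"
```

```text
the job is handed in; nothing more can be done
17.25 None
```

The tip box is down on its blue base with the lid up. Its front end is flush and square against the bench stop, as far as the last pictures show. I handed the job in at 17.3 s; no verdict is reported.

**What I did:** I tipped the box by pushing high on the lid. I then pushed its rear left flank in two strokes, which turned it from about -7° to about +3°. Last, I pushed it along the bench with spread fingers set square to the stop.

**Last checks:**
- **Contact with the stop:** the box stopped moving and the push force rose to about 10 N. I then backed off and moved the arm clear; it touched nothing at hand-in.
- **Squareness:** the box's front edge measured 6.2° and the stop 6.2° in the top picture.
- **Position along the stop:** the front end was about 35 mm to the right of the stop's middle, within the 100 mm allowed. This was measured before the last push, which ran straight in.
- **Level:** the box looked level in both views, judged by eye rather than measured.
- **Weights and vial:** they stand at the same spots as at the start in the scene picture, also judged by eye.

**Disagreement:** the picture gave a gap of about 2 mm at the stop. I put this down to calibration error and to the corners I picked lying slightly inside the true box edges, because the force contact and the rear-edge measurement both showed no gap. The overlay of my box model was also a few millimetres off sideways in the top view, because I had estimated the model position by eye.

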